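# Clamp a split chopping board with a one-hand bar clamp

### The arm

A 6-joint arm with a two-finger parallel gripper is mounted at the origin on the work surface. World frame = base frame: x ahead of the robot, y to its left, z up, the work surface at z = 0. Lengths are in m, angles in rad, forces in N, time in s.
With the tool pointing down it reaches from about 0.425 to 1.125 m from the base axis. Payload 14.9 kg.
Tool frame: the origin (TCP) lies on the centre line of the jaws, within the pads' length; the fingertips stand 11 mm ahead of it and the grasp point (between the pads) lies 8 mm behind it; x points along the fingers, z is the direction in which the jaws open and shut, and the axes are right-handed (so a half turn about x gives the same grasp; the last joint's range is limited). The gripper opens to 91 mm and grips with 3 to 60 N. Pads are 32 mm wide; open, the fingers measure 118 mm over their backs; the gripper's body (76 mm by 178 mm) begins 60 mm behind the grasp point.
Start: joints at [-0.033, 0.379, 1.734, -0, 1.028, -0.033], TCP at [0.7, -0, 0.225] pointing down, gripper open.
Joint ranges: [-2.77, 2.77], [-0.74, 2.19], [0, 2.66], [-1.06, 4.2], [0.31, 2.87], [-3.08, 3.08]. Speed limits (rad/s): [1.89, 1.89, 2.39, 3.14, 3.14, 3.14].

### API

Orientations are given as a rotation vector (axis times angle).
In Python, from cell import telemetry, camera, calibration, ticket, search_frame, regions_of gives the robot as it stands.
- The arm moves only by the tool jog_arm, never from a script. Its argument "moves" is a list of rows, each an object of numbers: "claw": the opening in per cent of the stroke, from 0 (shut) to 100 (fully open); "x", "y", "z": the shift along the tool's x, y, z in mm; "turn": the turn about the tool's x in rad. In form: [{"claw": .., "x": .., "y": .., "z": .., "turn": ..}, ...]. A call has 1 to 12 rows; each row shifts and turns the pose as measured when the row begins, along the tool's axes as they then stand; what a row does not reach is not made up. A row lasts 1/12 s, in which the tool goes at most 41.7 mm and 7.16 degrees, less where a joint would pass 70% of its speed; a pose out of reach is approached as far as the arm can. A call with a gripper value outside its range is refused whole. The fingers move at their own pace and stop on an object; the grip force is fixed at half the most. Time passes only in rows, so rows that do not move let the fingers close. It gives the time, the measured TCP pose, the force and the opening at its end, in the units of the state.
- telemetry.read_state(): the state, without advancing time (a new reading comes with each control period).
- camera(name): name is "scene" or "side" or "wrist"; returns (picture, depth): 480x640x3 uint8, red, green, blue; 480x640 float32, m along the optical axis (not along the pixel's ray), 0 where there is no reading.
- calibration(name): a dict with "intrinsics" (3x3 intrinsics, pixels), "rvec" (rotation vector, rad) and "tvec" (3), from world to camera coordinates, as OpenCV has them. Camera axes: x right, y down, z forward; pixel columns grow to the right and rows downward; lengths in m; the calibration is good to about 2 mm. A picture is of the moment at which its call begins: read the wrist's pose just before it. calibration takes no time and is no camera call; for the wrist camera it gives the pose at the moment of the call.
- ticket.sign_off(): hands the job in, once; it reports no verdict.
Trained networks look in the newest picture that a camera, given by its name, has taken for a name from the list of things; names that differ only in an ending like _2 or _b are one class to them, and where a whole thing is asked for, a point or a joint stands for the part that bears it (a point fixed in the world has none). Each returns a list of dicts, best first, with "confidence" (0 to 1); they miss things now and then, are a little off and sometimes report something else, mostly with a low value. They report only what shows in the picture. A call takes as long as a camera call. They do not tell look-alikes from the thing itself.
- search_frame(camera, thing): "extent" ([left, top, right, bottom] in pixels, round what is visible of it).
- regions_of(camera, thing): "mask" (480x640 bool, what is visible of it) and "extent" ([left, top, right, bottom] in pixels, round what is visible of it).
The state is a dict: "time": time; "joint_positions": joint angles; "qvel": joint speeds; "effort": joint torques, N m; "position": TCP position; "eef_rot": TCP orientation; "wrist_force": force on the tool from outside, world axes, zero at the start; "torque": the same for the moment, N m; "gripper_width": opening from 0.0 (shut) to 1.0 (fully open).
Only numpy, scipy, OpenCV 4.12 (cv2) and the standard library are available. Lean on these libraries where they do the work, as an engineer would, in place of code of your own. Each camera call takes 0.05 s, during which the arm holds its last target. There are 200 camera calls.

### The job

Pump the orange trigger of the one-hand bar clamp until its far jaw comes up to the split, freshly glued chopping board and draws the two halves tight together, then squeeze until the far jaw's rubber pad is pressed in about 3 mm, no harder, or the joint is starved of glue. Finish while still holding the trigger squeezed, because the worn clamp slackens when let go. Work only the grip and trigger, with the clamp lying flat: do not push the boards or the far jaw, and leave the other things on the counter alone.

Things in the scene. Friction and masses are not known exactly. Their poses are not given: they have to be found in the camera images.
- clamp: loose one-hand bar clamp lying on its side (0.7 kg, 380 mm long, 35 mm high): blue sleeve, pistol grip, near jaw. Origin under the sleeve's middle, on the counter. x: along the bar to the far jaw; y: from the grip (-y side) to the jaws and boards (+y side); z up. Grip: x -34 to -12, y -118 to -12 mm, 32 mm high. Bar: along y = 0, 18 mm wide, out to 110-155 mm behind the sleeve
- squeeze_point (a point): where to squeeze, 81 mm from the bar, 18 mm above the counter, fixed to the clamp, axes as the clamp's. It is midway between the back of the grip (30 mm to -x) and the front of the trigger when let go (30 mm to +x): 60 mm over both, about 37 mm fully squeezed. One finger behind the grip, the other before the trigger; squeeze along x
- trigger (a joint): the orange trigger, 12 mm thick, 6 to 26 mm above the counter. rad: 0 let go, 0.30 fully squeezed (23 mm at the squeeze point). Springs back (2 to 3 N) when the fingers open past 63 mm. Each full squeeze after a full return draws the bar in one 5 mm tooth (less on the first). 1 mm at the squeeze point draws the bar 0.35 mm. It takes 3 to 15 N running free, rising along the stroke, and about 20 N at 3 mm of pad squash
- far_jaw (a joint): how far the toothed bar with the blue far jaw on its end has been drawn in, m; starts between 0 and 0.010, ends about 0.025 to 0.032. A brake holds the bar with 6 N when the trigger is let go, so a harder squeeze slackens to about 6 N then
- rubber_pad (a joint): how far the far jaw's rubber pad is pressed in, m: 0 free, 0.006 bottomed; 7 N per mm, so 3 mm is 21 N. Good between 2 and 4 mm
- far_pad_face (a point): middle of the pressing face (red, 66 by 26 mm) of the far jaw's rubber pad, 14 mm above the counter; the face looks to the clamp's -x
- near_pad_face (a point): middle of the near jaw's red pad face, 14 mm above the counter; it looks to the clamp's +x
- board_near: half of the chopping board next to the near jaw, loose, 85 mm (x, across the clamp) by 130 mm (y) by 24 mm high, 0.1 to 0.3 kg; origin in the middle of its underside; axes about as the clamp's
- board_far: the other half, same size, next to the far jaw; together the closed board is 170 mm long between the pads
- near_edge (a point): middle of the broken edge of board_near, 12 mm above the counter; x axis out of the edge, towards the far half
- far_edge (a point): middle of the broken edge of board_far, 12 mm above the counter; at the start 4 to 11 mm from near_edge, 0 when the joint is closed
- glue_bottle: white glue bottle with orange cap, 38 mm across, 95 mm high, standing in the angle between trigger and bar, about 170 mm along x and -95 mm along y from the clamp's origin; bystander, origin at its underside
- katori: small steel bowl, 84 mm across, 34 mm high, on the other side of the grip; bystander
- spoon: steel spoon, 190 mm long, lying; bystander
- spatula: yellow spatula, 260 mm long, lying; bystander
- tumbler: steel tumbler, 72 mm across, 95 mm high; bystander
- canister: plastic canister with pink lid, 110 mm across, 125 mm high; bystander
- rolling_board: round wooden rolling board, 210 mm across, 32 mm high; bystander
Mind the look-alikes: they are no part of the job. Leave any purple or yellow look-alike of the board_near alone.

How it is judged:
On the way, in this order (a step that is already met when the one before it is completed fails the run):
1. the far jaw's pad comes up against the board (contact force between rubber_pad and board_far above 0.3 N), for 0.04 s.
2. the joint between the two halves is closed (x of far_edge in the frame of near_edge between -0.003 and 0.002 m and y of far_edge in the frame of near_edge between -0.006 and 0.006 m and angle between the x axis of far_edge and the x axis of near_edge, either way round below 0.035 rad), for 0.1 s.
At the end, for the whole second after the job is handed in: The fingers still squeeze the trigger (over 4 N) and the bar has stopped; the pad presses the board with 10 to 32 N (1.5 to 4.5 mm of squash); the two halves are closed to within 2 mm, in line to within 6 mm and 2 degrees; the clamp and the boards lie flat on the counter (all of step 2 and contact force between rubber_pad and board_far between 10 and 32 N and contact force between the fingers and trigger above 4 N and contact force between board_near and board_far above 6 N and velocity of joint far_jaw between -0.003 and 0.003 m/s and angle between clamp's own z axis and vertical below 0.1 rad and height (world z) of clamp below 0.008 m and height (world z) of each of board_far, board_near below 0.006 m); the arm keeps its last pose, push and grip.
It fails at once if the board is over-squeezed (pad force above 32 N, 4.5 mm of squash) (contact force between rubber_pad and board_far above 32 N).
It fails at once if the robot pushes a board or the far jaw itself (over 2 N) (contact force between any of the arm, the fingers and board_near above 2 N or contact force between any of the arm, the fingers and board_far above 2 N or contact force between any of the arm, the fingers and far_jaw above 2 N).
It fails at once if the clamp is lifted or tipped (height (world z) of clamp above 0.02 m or angle between clamp's own z axis and vertical above 0.2 rad).
It fails at once if a bystander is disturbed (moved over 20 mm) (distance of any of glue_bottle, katori, spoon, spatula, tumbler, canister, rolling_board from where it was at the start of the episode above 0.02 m).
It also fails if it takes over 48 s, if anything falls off the work surface, if the arm or the gripper's body presses on something with over 40 N, if the wrist force passes 120 N, or if a joint passes its speed limit or range.

## Working session

There is one attempt and no reset: what is moved stays moved. The work goes in short steps, Python scripts to look and compute and a tool call to move; the robot and the scene stay as the last step left them, time stands still between calls to the robot, and variables do not carry over. Pictures are saved under pics/ and viewed, about 8 in all and at most 12, crops included, and the job is handed in when it is done.

Besides the shell and the picture viewer there is one more tool, called after "Emit:" as name(argument=value, ...), one argument or row to a line, values as JSON. jog_arm: Moves the arm, as the interface text tells. Its arguments: {"type":"object","properties":{"moves":{"type":"array"}},"required":["moves"]}

```bash
mkdir -p pics
cat > h.py <<'E'
import numpy as np,cv2
from cell import telemetry, camera, calibration, ticket, search_frame, regions_of
def world(d,c,mask):
    K=np.array(c["intrinsics"]);R=cv2.Rodrigues(np.array(c["rvec"],float))[0];t=np.array(c["tvec"],float).ravel()
    v,u=np.nonzero(mask&(d>0));z=d[v,u]
    return (np.c_[(u-K[0,2])/K[0,0]*z,(v-K[1,2])/K[1,1]*z,z]-t)@R
def save(n,p): cv2.imwrite("pics/"+n,p[:,:,::-1])
E
python3 - <<'E'
from h import *
s=telemetry.read_state();print(s)
for n in["scene","side"]:
    p,d=camera(n);save(n+"1.png",p);c=calibration(n)
    for th in["clamp","trigger","far_jaw","rubber_pad","board_near","board_far","glue_bottle","katori"]:
        for r in regions_of(n,th)[:3]:
            w=world(d,c,r["mask"])
            print(n,th,round(r["confidence"],2),r["extent"],np.median(w,0).round(3) if len(w) else 0)
E
```

```text
{'time': 0.0, 'joint_positions': array([-3.33114212e-02,  3.79416921e-01,  1.73479434e+00, -9.33150536e-06,
        1.02846128e+00, -3.33068788e-02]), 'qvel': array([ 3.55882187e-04,  4.84146475e-04,  9.32534190e-05,  1.47176969e-03,
       -3.30142784e-04, -3.56782328e-04]), 'effort': array([ 6.45993277e-04, -7.63727903e+01, -4.34372771e+01,  6.49972307e-02,
        4.23743343e-02, -1.55693674e-04]), 'position': array([ 6.99614983e-01, -2.92129217e-06,  2.24275678e-01]), 'eef_rot': array([2.17585115e-05, 1.57187588e+00, 2.21955923e-05]), 'wrist_force': array([-0.27308941,  0.29739654,  0.14369408]), 'torque': array([ 0.00576965,  0.01524335, -0.01715858]), 'gripper_width': 0.9970486903260891}
scene clamp 0.81 [303.5, 222.3, 397.4, 300.5] [0.623 0.069 0.024]
scene clamp 0.71 [390.0, 201.6, 405.3, 219.7] [0.565 0.327 0.021]
scene clamp 0.27 [200.4, 272.8, 252.0, 301.4] [ 0.479 -0.314  0.013]
scene trigger 0.49 [200.8, 270.2, 250.4, 302.2] [ 0.475 -0.315  0.012]
scene far_jaw 0.72 [200.7, 271.5, 254.4, 299.8] [ 0.479 -0.315  0.013]
scene far_jaw 0.56 [304.3, 229.8, 402.6, 301.9] [ 0.62
[... 791 characters left out ...]
023]
side trigger 0.75 [286.6, 235.8, 313.3, 250.5] [0.556 0.091 0.021]
side trigger 0.41 [330.6, 225.9, 381.7, 258.7] [0.692 0.022 0.023]
side far_jaw 0.68 [396.7, 318.8, 482.5, 386.7] [ 0.626 -0.386  0.004]
side far_jaw 0.62 [302.0, 209.3, 393.2, 299.1] [ 0.621 -0.124  0.021]
side board_near 0.95 [198.1, 247.1, 252.1, 284.9] [0.337 0.113 0.023]
side board_near 0.94 [325.5, 227.7, 385.0, 258.3] [0.694 0.022 0.023]
side board_near 0.63 [342.6, 179.5, 372.7, 218.3] [0.806 0.176 0.023]
side board_far 0.89 [341.6, 246.8, 402.6, 281.6] [ 0.684 -0.073  0.023]
side glue_bottle 0.72 [299.8, 258.9, 319.8, 287.1] [ 0.5   -0.053  0.047]
side katori 0.67 [255.9, 193.5, 284.0, 212.6] [0.563 0.322 0.02 ]
```

```bash
python3 -c "
import cv2,numpy as np
a=cv2.imread('pics/scene1.png')[190:340,200:440];b=cv2.imread('pics/side1.png')[170:320,220:420]
cv2.imwrite('pics/c1.png',np.vstack([cv2.resize(a,(480,300),interpolation=2),cv2.resize(b,(400,300),interpolation=2)[:, :400].repeat(1,0) if 0 else cv2.copyMakeBorder(cv2.resize(b,(400,300),interpolation=2),0,0,0,80,0)]))"
```

```text
(no output)
```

View pics/c1.png

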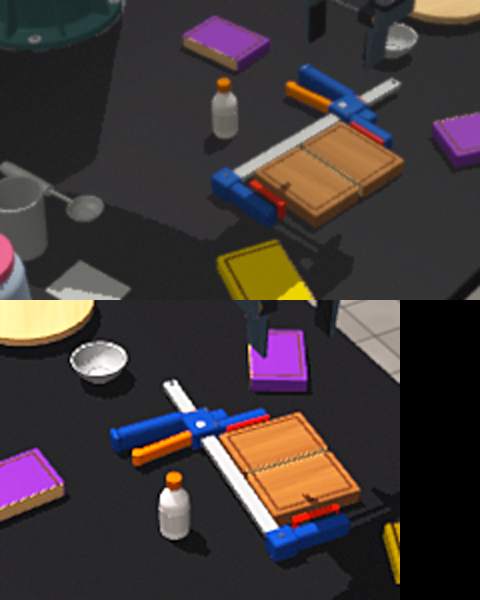

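```bash
cat >> h.py <<'E'
def cols(n,p,d,c,box=(0.42,0.8,-0.25,0.25)):
    hsv=cv2.cvtColor(p,cv2.COLOR_RGB2HSV);h,s,v=[hsv[...,i].astype(int) for i in range(3)]
    M={"blue":(h>100)&(h<122)&(s>130)&(v>50),"orange":(h>8)&(h<18)&(s>200)&(v>120),"red":((h<5)|(h>174))&(s>170)&(v>90),"white":(s<40)&(v>110)}
    o={}
    for k,m in M.items():
        w=world(d,c,m);o[k]=w[(w[:,0]>box[0])&(w[:,0]<box[1])&(w[:,1]>box[2])&(w[:,1]<box[3])&(w[:,2]>0.003)&(w[:,2]<0.042)]
    return o
def line(w):
    vx,vy,x,y=cv2.fitLine(w[:,:2].astype(np.float32),cv2.DIST_HUBER,0,.001,.001).ravel()
    return np.array([x,y]).round(4),round(float(np.degrees(np.arctan2(vy,vx))),2)
E
python3 - <<'E'
from h import *
for n in["scene","side"]:
    p,d=camera(n);c=calibration(n);o=cols(n,p,d,c)
    for k,w in o.items():
        if len(w)>20: print(n,k,len(w),line(w),np.percentile(w,[2,98],axis=0).round(3).tolist())
E
```

```text
scene blue 917 (array([ 0.6249, -0.0056], dtype=float32), -78.22) [[0.512, -0.161, 0.006], [0.717, 0.141, 0.036]]
scene orange 99 (array([0.5616, 0.0894], dtype=float32), 1.25) [[0.517, 0.084, 0.006], [0.595, 0.12, 0.031]]
scene red 119 (array([ 0.6837, -0.0466], dtype=float32), 88.5) [[0.64, -0.134, 0.008], [0.718, 0.079, 0.031]]
scene white 419 (array([0.6201, 0.0374], dtype=float32), 85.58) [[0.581, -0.116, 0.012], [0.642, 0.21, 0.028]]
side blue 1258 (array([0.6109, 0.0036], dtype=float32), -77.51) [[0.506, -0.159, 0.005], [0.7, 0.143, 0.035]]
side orange 195 (array([0.561 , 0.0877], dtype=float32), -4.63) [[0.513, -0.082, 0.008], [0.674, 0.105, 0.028]]
side red 142 (array([ 0.6741, -0.0546], dtype=float32), 84.99) [[0.638, -0.131, 0.01], [0.716, 0.081, 0.03]]
side white 671 (array([0.6135, 0.0133], dtype=float32), 85.09) [[0.487, -0.113, 0.008], [0.638, 0.209, 0.038]]
```

Emit:
jog_arm(
  moves=[
    {"claw": 100,"x": 0,"y": 20,"z": -31,"turn": 0},
    {"claw": 100,"x": 0,"y": 20,"z": -31,"turn": 0},
    {"claw": 100,"x": 0,"y": 20,"z": -31,"turn": 0},
    {"claw": 100,"x": 0,"y": 20,"z": -31,"turn": 0},
    {"claw": 100,"x": 0,"y": 20,"z": -31,"turn": 0},
    {"claw": 100,"x": 0,"y": 0,"z": 0,"turn": 0.12},
    {"claw": 100,"x": 0,"y": 0,"z": 0,"turn": 0.12},
    {"claw": 100,"x": 0,"y": 0,"z": 0,"turn": 0.12},
    {"claw": 100,"x": 0,"y": 0,"z": 0,"turn": 0.12},
    {"claw": 100,"x": 0,"y": 0,"z": 0,"turn": 0.12},
    {"claw": 100,"x": 0,"y": 0,"z": 0,"turn": 0.12},
    {"claw": 100,"x": 0,"y": 0,"z": 0,"turn": 0.12},
  ],
)

```text
time: 2.0
position: [0.537, 0.1039, 0.2247]
eef_rot: [0.681, 1.46, -0.679]
wrist_force: [0.1, -0.0, -0.0]
gripper_width: 1.001
```

Emit:
jog_arm(
  moves=[
    {"claw": 100,"x": 0,"y": 0,"z": 0,"turn": 0.12},
    {"claw": 100,"x": 0,"y": 0,"z": 0,"turn": 0.12},
    {"claw": 100,"x": 0,"y": 0,"z": 0,"turn": 0.12},
    {"claw": 100,"x": 0,"y": 0,"z": 0,"turn": 0.12},
    {"claw": 100,"x": 0,"y": 0,"z": 0,"turn": 0.12},
    {"claw": 100,"x": 0,"y": 0,"z": 0,"turn": 0.12},
    {"claw": 100,"x": 0,"y": 0,"z": 0,"turn": 0.12},
    {"claw": 100,"x": 0,"y": 0,"z": 0,"turn": 0},
  ],
)

```text
time: 2.67
position: [0.5373, 0.104, 0.2256]
eef_rot: [1.344, 1.116, -1.338]
wrist_force: [-0.5, -0.8, -0.1]
gripper_width: 1.002
```

```bash
cat > w.py <<'E'
from h import *
import sys
s=telemetry.read_state();R=cv2.Rodrigues(s["eef_rot"])[0]
print(s["time"],s["position"].round(4),R.T.round(3).tolist())
c=calibration("wrist");p,d=camera("wrist");save(sys.argv[1]+".png",p);np.save("pics/"+sys.argv[1],d)
o=cols("wrist",p,d,c)
for k,w in o.items():
    if len(w)>20: print(k,len(w),line(w),np.percentile(w,[1,99],axis=0).round(4).tolist())
E
python3 w.py w1
```

```text
2.6667 [0.5373 0.104  0.2256] [[0.004, 0.0, -1.0], [0.984, -0.181, 0.004], [-0.181, -0.984, -0.001]]
blue 10311 (array([0.6376, 0.0156], dtype=float32), -89.19) [[0.5122, -0.1536, 0.0109], [0.7198, 0.1485, 0.0331]]
red 1311 (array([ 0.6697, -0.0988], dtype=float32), 85.64) [[0.6407, -0.1282, 0.0035], [0.7151, 0.0802, 0.0275]]
white 7513 (array([0.6228, 0.0412], dtype=float32), 84.68) [[0.5072, -0.1226, 0.0108], [0.6795, 0.2183, 0.0372]]
```

View pics/w1.png

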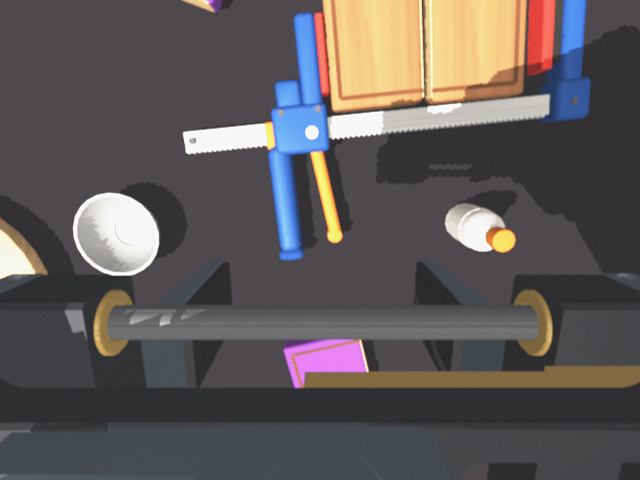

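```bash
cat > g.py <<'E'
from h import *
import sys
p=cv2.imread("pics/w1.png")[:,:,::-1];d=np.load("pics/w1.npy");c=calibration("wrist")
hsv=cv2.cvtColor(np.ascontiguousarray(p),cv2.COLOR_RGB2HSV);h,s,v=[hsv[...,i].astype(int) for i in range(3)]
def box(m,l,t,r,b):
    k=np.zeros_like(m);k[t:b,l:r]=1;return m&k
bl=(h>95)&(h<125)&(s>120);orr=(h>6)&(h<22)&(s>150)
bar=world(d,c,box((s<60)&(v>100),335,90,548,140)|box((s<60)&(v>100),184,120,262,160))
bar=bar[(bar[:,2]>.008)&(bar[:,2]<.04)]
o,a=line(bar);print("bar",o,a)
th=np.radians(a if a<0 else a-180);ex=np.array([np.cos(th),np.sin(th)]);ey=np.array([-ex[1],ex[0]])
print("ex",ex,np.degrees(th))
def loc(w): q=w[:,:2]-o;return np.c_[q@ex,q@ey,w[:,2]]
for n,w in dict(bar=bar,sleeve=world(d,c,box(bl,272,104,328,152)),grip=world(d,c,box(bl,262,155,310,262)),trig=world(d,c,box(orr,308,152,350,248)),njaw=world(d,c,box(bl,290,10,322,100))).items():
    l=loc(w);l=l[l[:,2]>.003];print(n,len(l),np.percentile(l,[1,50,99],axis=0).round(4).tolist())
    if n in("grip","trig"):
        for y in (-.05,-.07,-.08,-.09,-.1):
            m=abs(l[:,1]-y)<.003
            if m.any(): print("  y",y,np.percentile(l[m],[2,98],axis=0)[:,[0,2]].round(4).tolist())
sp=lambda x0:o+ex*x0-ey*.081
print("sp at x0=0:",sp(0))
E
python3 g.py
```

```text
bar [0.6223 0.0308] 85.64
ex [-0.07602294 -0.99710607] -94.36
bar 6451 [[-0.189, -0.01, 0.0142], [0.0197, -0.0, 0.0208], [0.1519, 0.0098, 0.0229]]
sleeve 2271 [[-0.1037, -0.0188, 0.0256], [-0.0808, 0.0033, 0.0315], [-0.0545, 0.0242, 0.0334]]
grip 2308 [[-0.1133, -0.1221, 0.0113], [-0.1003, -0.0666, 0.0304], [-0.0912, -0.0207, 0.0331]]
  y -0.05 [[-0.113, 0.014], [-0.0913, 0.033]]
  y -0.07 [[-0.1126, 0.0156], [-0.0913, 0.0326]]
  y -0.08 [[-0.113, 0.0157], [-0.0913, 0.0328]]
  y -0.09 [[-0.1128, 0.0163], [-0.0913, 0.0328]]
  y -0.1 [[-0.1128, 0.0182], [-0.0913, 0.0325]]
trig 283 [[-0.0715, -0.1108, 0.0203], [-0.0584, -0.0615, 0.0239], [-0.0498, -0.0214, 0.0263]]
  y -0.05 [[-0.0686, 0.0215], [-0.0568, 0.0255]]
  y -0.07 [[-0.0657, 0.0219], [-0.0539, 0.0258]]
  y -0.08 [[-0.0646, 0.0222], [-0.0527, 0.0256]]
  y -0.09 [[-0.0632, 0.0216], [-0.0515, 0.0255]]
  y -0.1 [[-0.0626, 0.0147], [-0.0494, 0.0251]]
njaw 1918 [[-0.0842, 0.027, 0.0224], [-0.0672, 0.0585, 0.0272], [-0.0574, 0.0967, 0.0295]]
sp at x0=0: [0.54153444 0.03695786]
```

Emit:
jog_arm(
  moves=[
    {"claw": 100,"x": 0,"y": 0,"z": 0,"turn": -0.1},
    {"claw": 100,"x": 0,"y": 0,"z": 0,"turn": 0},
    {"claw": 100,"x": 30,"y": 9,"z": -16,"turn": 0},
    {"claw": 100,"x": 30,"y": 0,"z": 0,"turn": 0},
    {"claw": 100,"x": 30,"y": 0,"z": 0,"turn": 0},
    {"claw": 100,"x": 30,"y": 0,"z": 0,"turn": 0},
    {"claw": 100,"x": 0,"y": 0,"z": 0,"turn": 0},
  ],
)

```text
time: 3.3
position: [0.5513, 0.1206, 0.1049]
eef_rot: [1.258, 1.175, -1.241]
wrist_force: [-1.5, -0.9, -1.3]
gripper_width: 1.0
```

```bash
cat > q.py <<'E'
from h import *
s=telemetry.read_state();R=cv2.Rodrigues(s["eef_rot"])[0]
t=np.array([0.5478,0.1195,0.0145]);e=R.T@(t-s["position"])*1000
ang=np.degrees(np.arctan2(R[1,2],R[0,2]))
print("dxyz tool mm",e.round(1),"turn",round(np.radians(ang+94.36),4),s["time"])
E
python3 q.py
cat >> g.py <<'E'
print("profile")
R=cv2.Rodrigues(np.array(c["rvec"],float))[0]
def pix(x,y,z):
    w=np.r_[o+ex*x+ey*y,z];q=R@w+np.array(c["tvec"]).ravel();K=np.array(c["intrinsics"]);q=K@q;return q[:2]/q[2]
E
```

```text
dxyz tool mm [90.3 -4.5  1.5] turn 0.0195 3.3
```

```bash
python3 w.py w2
```

```text
3.3 [0.5513 0.1206 0.1049] [[0.012, 0.002, -1.0], [0.998, -0.057, 0.012], [-0.057, -0.998, -0.002]]
blue 14063 (array([0.625 , 0.1146], dtype=float32), -18.79) [[0.5229, 0.0832, 0.0208], [0.7028, 0.1481, 0.0331]]
red 398 (array([0.6708, 0.0771], dtype=float32), -5.33) [[0.657, 0.0718, 0.0112], [0.7039, 0.0833, 0.0275]]
white 13298 (array([0.6265, 0.0844], dtype=float32), 85.12) [[0.528, -0.0849, 0.0133], [0.6787, 0.2187, 0.0333]]
```

View pics/w2.png

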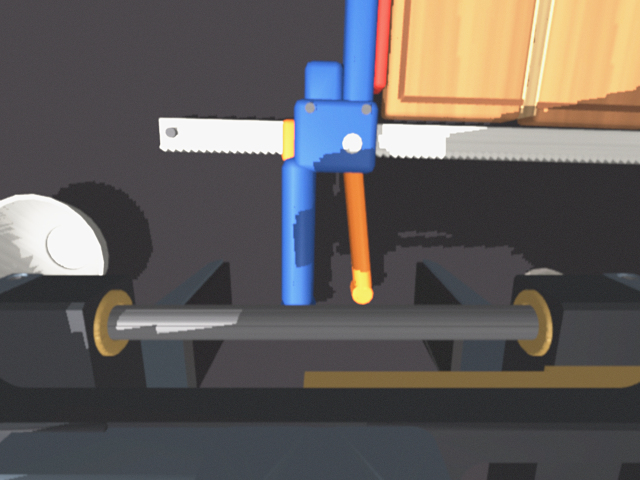

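Emit:
jog_arm(
  moves=[
    {"claw": 100,"x": 30,"y": -4.5,"z": 1.5,"turn": 0.02},
    {"claw": 100,"x": 30,"y": 0,"z": 0,"turn": 0},
    {"claw": 100,"x": 20,"y": 0,"z": 0,"turn": 0},
    {"claw": 100,"x": 0,"y": 0,"z": 0,"turn": 0},
  ],
)

```text
time: 3.68
position: [0.5546, 0.1207, 0.033]
eef_rot: [1.279, 1.158, -1.245]
wrist_force: [-1.4, 0.2, -0.4]
gripper_width: 1.004
```

```bash
python3 q.py
```

```text
dxyz tool mm [18.3 -7.1  1.8] turn 0.0001 3.6833
```

Emit:
jog_arm(
  moves=[
    {"claw": 100,"x": 18,"y": -7,"z": 1.8,"turn": 0},
    {"claw": 100,"x": 0,"y": 0,"z": 0,"turn": 0},
    {"claw": 70,"x": 0,"y": 0,"z": 0,"turn": 0},
    {"claw": 70,"x": 0,"y": 0,"z": 0,"turn": 0},
    {"claw": 70,"x": 0,"y": 0,"z": 0,"turn": 0},
  ],
)

```text
time: 4.1
position: [0.5541, 0.1204, 0.0245]
eef_rot: [1.284, 1.154, -1.237]
wrist_force: [-0.0, -0.3, -1.2]
gripper_width: 0.813
```

```bash
python3 q.py; python3 w.py w3; python3 -c "
from h import *
for n in['scene','side']:
    p,d=camera(n);save(n+'3.png',p);np.save('pics/'+n+'3',d)"
```

```text
dxyz tool mm [ 9.8 -6.6  1.4] turn 0.001 4.1
4.1 [0.5541 0.1204 0.0245] [[0.033, 0.005, -0.999], [0.997, -0.075, 0.032], [-0.075, -0.997, -0.008]]
blue 26256 (array([0.6228, 0.1156], dtype=float32), -19.69) [[0.5258, 0.0844, 0.0207], [0.6767, 0.147, 0.033]]
orange 437 (array([0.567 , 0.0983], dtype=float32), 3.45) [[0.5254, 0.0895, 0.0162], [0.6411, 0.1372, 0.0265]]
red 1148 (array([0.6665, 0.0797], dtype=float32), -4.53) [[0.6569, 0.0751, 0.0079], [0.6776, 0.0832, 0.0281]]
white 20240 (array([0.6278, 0.0954], dtype=float32), 85.27) [[0.6107, -0.0198, 0.019], [0.6461, 0.2193, 0.0336]]
```

View pics/w3.png

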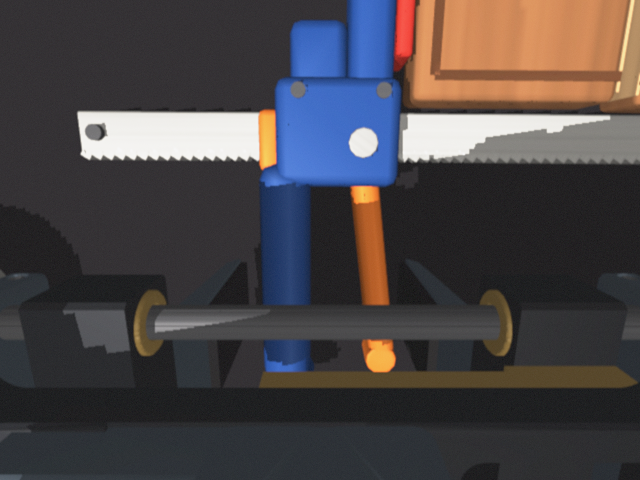

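```bash
python3 -c "
from h import *
s=telemetry.read_state();print(s['joint_positions'].round(3),s['qvel'].round(3),s['wrist_force'],s['gripper_width'])"
```

```text
[ 1.730e-01  4.830e-01  2.068e+00 -1.000e-03  5.580e-01  1.820e+00] [-0.003  0.011  0.007 -0.004 -0.006  0.002] [ 0.65727034 -2.27665313  1.51653346] 0.705995077925315
```

Emit:
jog_arm(
  moves=[
    {"claw": 70,"x": 5,"y": -3,"z": 1.5,"turn": 0},
  ],
)

```text
time: 4.33
position: [0.552, 0.1192, 0.0197]
eef_rot: [1.285, 1.152, -1.235]
wrist_force: [1.1, -1.1, 1.6]
gripper_width: 0.701
```

```bash
python3 q.py; python3 -c "
from h import *
s=telemetry.read_state();print(s['joint_positions'].round(3),s['qvel'].round(3),s['wrist_force'],s['gripper_width'])"
```

```text
dxyz tool mm [ 5.1 -4.3  0.1] turn 0.0013 4.3333
[ 1.720e-01  4.880e-01  2.072e+00 -1.000e-03  5.470e-01  1.818e+00] [-0.018  0.07   0.075  0.001 -0.155 -0.018] [ 1.06135639 -1.06827641  1.61845227] 0.7013993984703991
```

Emit:
jog_arm(
  moves=[
    {"claw": 70,"x": 4.5,"y": -4,"z": 0,"turn": 0},
    {"claw": 70,"x": 0,"y": 0,"z": 0,"turn": 0},
  ],
)

```text
time: 4.5
position: [0.5472, 0.1192, 0.0142]
eef_rot: [1.285, 1.153, -1.236]
wrist_force: [-1.2, -1.9, -1.2]
gripper_width: 0.699
```

```bash
python3 q.py; python3 w.py w4
cat > prof.py <<'E'
from h import *
import sys
# pad/board profile from scene & side pictures, in clamp axes (origin bar ref o)
o=np.array([.6223,.0308]);ex=np.array([-.07602,-.9971]);ey=np.array([.9971,-.07602])
for n in["scene","side"]:
    p=cv2.imread(f"pics/{n}{sys.argv[1]}.png")[:,:,::-1];c=calibration(n)
    pts=[];ys=np.arange(.035,.1,.004);xs=np.arange(-.09,.17,.001)
    W=np.array([[np.r_[o+ex*x+ey*y,.024] for x in xs] for y in ys]).reshape(-1,3)
    uv=cv2.projectPoints(W,np.array(c["rvec"],float),np.array(c["tvec"],float),np.array(c["intrinsics"]),None)[0].reshape(len(ys),len(xs),2).astype(np.float32)
    im=cv2.remap(np.ascontiguousarray(p),uv[...,0],uv[...,1],cv2.INTER_CUBIC)
    cv2.imwrite(f"pics/prof_{n}{sys.argv[1]}.png",cv2.resize(im[:,:,::-1],(780,170),interpolation=0))
E
python3 prof.py 3; python3 -c "
import cv2,numpy as np
cv2.imwrite('pics/p3.png',np.vstack([cv2.imread('pics/prof_scene3.png'),cv2.imread('pics/prof_side3.png'),cv2.resize(cv2.imread('pics/w4.png')[:],(320,240)) if 0 else np.zeros((1,780,3),np.uint8)]))"
```

```text
dxyz tool mm [-0.2  0.6 -0.4] turn 0.0013 4.5
4.5 [0.5472 0.1192 0.0142] [[0.034, 0.005, -0.999], [0.997, -0.075, 0.033], [-0.075, -0.997, -0.008]]
blue 28912 (array([0.6185, 0.117 ], dtype=float32), -19.5) [[0.5251, 0.0847, 0.0195], [0.6685, 0.1469, 0.033]]
orange 582 (array([0.585 , 0.0968], dtype=float32), 0.59) [[0.5253, 0.0903, 0.0177], [0.6409, 0.1372, 0.0266]]
red 761 (array([0.6609, 0.0801], dtype=float32), -1.78) [[0.6569, 0.0762, 0.0067], [0.667, 0.0833, 0.028]]
white 22795 (array([0.6281, 0.0999], dtype=float32), 85.24) [[0.6113, -0.0121, 0.0186], [0.6463, 0.2194, 0.0336]]
```

View pics/p3.png

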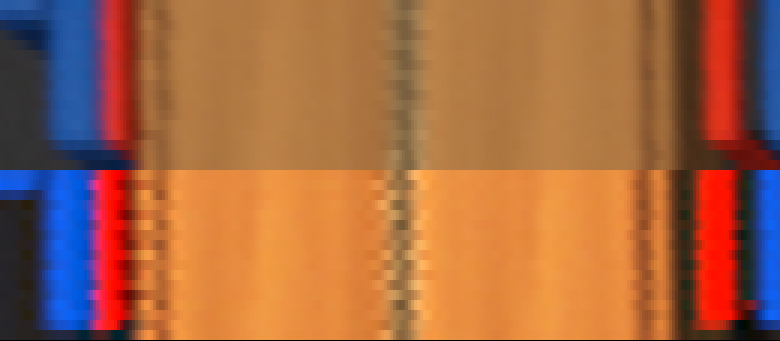

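Emit:
jog_arm(
  moves=[
    {"claw": 66,"x": 0,"y": 0,"z": 0,"turn": 0},
    {"claw": 58,"x": 0,"y": 0,"z": -3.6,"turn": 0},
    {"claw": 50,"x": 0,"y": 0,"z": -3.6,"turn": 0},
    {"claw": 42,"x": 0,"y": 0,"z": -3.6,"turn": 0},
    {"claw": 39,"x": 0,"y": 0,"z": -1,"turn": 0},
    {"claw": 39,"x": 0,"y": 0,"z": 0,"turn": 0},
    {"claw": 39,"x": 0,"y": 0,"z": 0,"turn": 0},
  ],
)

```text
time: 5.13
position: [0.5473, 0.132, 0.0138]
eef_rot: [1.284, 1.154, -1.239]
wrist_force: [-0.9, -4.4, 0.2]
gripper_width: 0.42
```

```bash
cat > m.py <<'E'
from h import *
import sys
k=sys.argv[1]
s=telemetry.read_state();R=cv2.Rodrigues(s["eef_rot"])[0];o0=np.array([.6223,.0308]);ex0=np.array([-.07602,-.9971]);ey0=np.array([.9971,-.07602])
q=s["position"][:2]-o0
print("t",s["time"],"tcp clamp mm",(q@ex0*1e3).round(1),(q@ey0*1e3).round(1),"z",s["position"][2].round(4),"ang",np.degrees(np.arctan2(R[1,2],R[0,2])).round(2),"w mm",(s["gripper_width"]*91).round(1),"F",s["wrist_force"].round(1))
for n in["side","scene"]:
    p,d=camera(n);save(n+k+".png",p);c=calibration(n)
    ys=np.arange(.045,.09,.002);xs=np.arange(-.095,.17,.0005)
    out=[]
    W=np.array([[np.r_[o0+ex0*x+ey0*y,.024] for x in xs] for y in ys]).reshape(-1,3)
    uv=cv2.projectPoints(W,np.array(c["rvec"],float),np.array(c["tvec"],float),np.array(c["intrinsics"]),None)[0].reshape(len(ys),len(xs),2).astype(np.float32)
    im=cv2.remap(np.ascontiguousarray(p),uv[...,0],uv[...,1],cv2.INTER_LINEAR).mean(0)
    r,g,b=im.T
    red=(r-g)/(r+g+b); x=xs*1e3          # red pads ~.8, wood ~.2
    thr=.5
    up=[x[i]+.5*(thr-red[i])/(red[i+1]-red[i]) for i in range(len(x)-1) if red[i]<thr<=red[i+1]]
    dn=[x[i]+.5*(thr-red[i])/(red[i+1]-red[i]) for i in range(len(x)-1) if red[i]>=thr>red[i+1]]
    mid=(x>20)&(x<55); sat=r-b
    dip=np.clip(np.median(sat[mid])-sat[mid],0,None).sum()*.5/np.median(sat[mid])
    br=r+g+b;j=(x>90)&(x<150);xx=x[j];bj=sat[j]
    jn=(x>-60)&(x<0)
    print(n,"red up",np.round(up,1),"dn",np.round(dn,1),"jointdip mm",dip.round(2),"at",x[mid][np.argmin(sat[mid])])
    cv2.imwrite(f"pics/q_{n}{k}.png",np.repeat(im[None,:,::-1],60,0))
E
cat > strip.py <<'E'
import cv2,sys,numpy as np
cv2.imwrite("pics/s"+sys.argv[-1]+".png",np.vstack([cv2.resize(cv2.imread(f"pics/q_{n}{k}.png"),(795,60)) for k in sys.argv[1:] for n in("side","scene")]))
E
python3 m.py 5; python3 w.py w5
```

```text
5.1333 [0.5473 0.132  0.0138] [[0.031, 0.005, -1.0], [0.997, -0.076, 0.031], [-0.076, -0.997, -0.007]]
blue 28529 (array([0.6188, 0.1187], dtype=float32), -20.47) [[0.5256, 0.0862, 0.023], [0.6675, 0.1489, 0.033]]
orange 590 (array([0.5821, 0.1124], dtype=float32), -16.78) [[0.5238, 0.1007, 0.0176], [0.6416, 0.1391, 0.0266]]
red 672 (array([0.6607, 0.0814], dtype=float32), -0.58) [[0.6571, 0.0774, 0.0086], [0.666, 0.0846, 0.028]]
white 22089 (array([0.6293, 0.1123], dtype=float32), 85.09) [[0.6124, 0.0012, 0.0187], [0.647, 0.2257, 0.0337]]Traceback (most recent call last):
  File "m.py", line 6, in <module>
    print("t",s["time"],"tcp clamp mm",(q@ex0*1e3).round(1),(q@ey0*1e3).round(1),"z",s["position"][2].round(4),"ang",np.degrees(np.arctan2(R[1,2],R[0,2])).round(2),"w mm",(s["gripper_width"]*91).round(1),"F",s["wrist_force"].round(1))
                                                                                                                                                                           ^^^^^^^^^^^^^^^^^^^^^^^^^^^^^
AttributeError: 'float' object has no attribute 'round'
```

```bash
sed -i 's/(s\["gripper_width"\]\*91).round(1)/round(float(s["gripper_width"])*91,1)/' m.py; python3 m.py 5
```

```text
t 5.1833 tcp clamp mm -95.2 -82.5 z 0.0138 ang -94.35 w mm 38.5 F [-1.  -1.   0.4]
side red up [-58.1 135.8] dn [-47.1 149.7] jointdip mm 3.91 at 43.50000000000012
scene red up [-53.6 139.6] dn [-47.2 150. ] jointdip mm 3.48 at 44.50000000000012[ WARN:0@1.910] global loadsave.cpp:1063 imwrite_ Unsupported depth image for selected encoder is fallbacked to CV_8U.
```

Emit:
jog_arm(
  moves=[
    {"claw": 48,"x": 0,"y": 0,"z": 3.6,"turn": 0},
    {"claw": 56,"x": 0,"y": 0,"z": 3.6,"turn": 0},
    {"claw": 64,"x": 0,"y": 0,"z": 3.6,"turn": 0},
    {"claw": 74,"x": 0,"y": 0,"z": 1,"turn": 0},
    {"claw": 76,"x": 0,"y": 0,"z": 0,"turn": 0},
    {"claw": 76,"x": 0,"y": 0,"z": 0,"turn": 0},
    {"claw": 76,"x": 0,"y": 0,"z": 0,"turn": 0},
  ],
)

```text
time: 5.87
position: [0.5469, 0.1189, 0.014]
eef_rot: [1.284, 1.153, -1.237]
wrist_force: [-0.0, -1.2, -0.1]
gripper_width: 0.758
```

```bash
python3 m.py 6; python3 w.py w6; python3 strip.py 5 6
```

```text
t 5.8667 tcp clamp mm -82.1 -81.9 z 0.014 ang -94.32 w mm 69.0 F [-0.  -1.2 -0.1]
side red up [-56.6 137.1] dn [-46.7 151.2] jointdip mm 3.89 at 43.50000000000012
scene red up [-52.1 140.8] dn [-47.  151.4] jointdip mm 3.54 at 44.50000000000012
5.9667 [0.5469 0.1191 0.014 ] [[0.033, 0.005, -0.999], [0.997, -0.075, 0.032], [-0.075, -0.997, -0.008]]
blue 28836 (array([0.6183, 0.1163], dtype=float32), -19.29) [[0.525, 0.084, 0.021], [0.668, 0.1458, 0.033]]
orange 567 (array([0.5852, 0.097 ], dtype=float32), 3.02) [[0.5264, 0.089, 0.0171], [0.6412, 0.1357, 0.0265]]
red 708 (array([0.6609, 0.0796], dtype=float32), 1.11) [[0.6574, 0.0759, 0.0066], [0.6666, 0.0827, 0.0281]]
white 23534 (array([0.6288, 0.1028], dtype=float32), 85.58) [[0.6124, -0.0118, 0.0182], [0.6464, 0.2236, 0.0336]][ WARN:0@1.649] global loadsave.cpp:1063 imwrite_ Unsupported depth image for selected encoder is fallbacked to CV_8U.
```

View pics/s6.png

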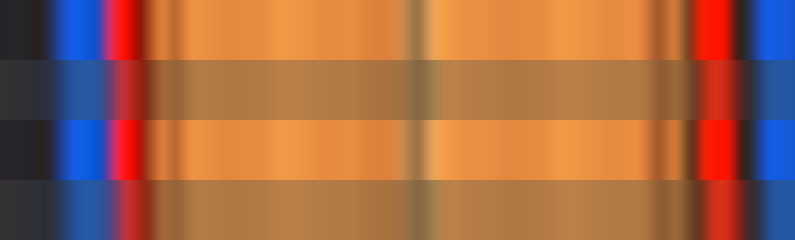

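Emit:
jog_arm(
  moves=[
    {"claw": 66,"x": 0,"y": 0,"z": 0,"turn": 0},
    {"claw": 58,"x": 0,"y": 0,"z": -3.6,"turn": 0},
    {"claw": 50,"x": 0,"y": 0,"z": -3.6,"turn": 0},
    {"claw": 42,"x": 0,"y": 0,"z": -3.6,"turn": 0},
    {"claw": 39,"x": 0,"y": 0,"z": -1,"turn": 0},
    {"claw": 39,"x": 0,"y": 0,"z": 0,"turn": 0},
    {"claw": 39,"x": 0,"y": 0,"z": 0,"turn": 0},
  ],
)

```text
time: 6.6
position: [0.547, 0.1321, 0.0137]
eef_rot: [1.283, 1.154, -1.239]
wrist_force: [-0.3, -3.8, 0.3]
gripper_width: 0.417
```

```bash
cat > w.py <<'E'
from h import *
import sys
c=calibration("wrist");p,d=camera("wrist");save(sys.argv[1]+".png",p);np.save("pics/"+sys.argv[1],d)
o=cols("wrist",p,d,c,(0.5,0.7,-.05,.25))
g=o["blue"];g=g[(g[:,0]>.525)&(g[:,0]<.58)&(g[:,2]>.02)];t=o["white"];t=t[(t[:,0]>.6)]
gb=np.percentile(g[:,1],98)*1e3;tl=np.percentile(t[:,1],99.7)*1e3
print("grip back y",gb.round(1),"bar tail",tl.round(1),"drawn",round(tl-gb,1),"bar ang",line(t)[1])
E
python3 m.py 7; python3 w.py w7
```

```text
t 6.6 tcp clamp mm -95.3 -82.8 z 0.0137 ang -94.32 w mm 37.9 F [-0.3 -3.8  0.3]
side red up [-58.  132.7] dn [-47.1 144.8] jointdip mm 3.92 at 43.50000000000012
scene red up [-53.6 136.3] dn [-47.2 145. ] jointdip mm 3.53 at 44.50000000000012
grip back y 150.4 bar tail 232.0 drawn 81.6 bar ang 85.09[ WARN:0@1.790] global loadsave.cpp:1063 imwrite_ Unsupported depth image for selected encoder is fallbacked to CV_8U.
```

Emit:
jog_arm(
  moves=[
    {"claw": 50,"x": 0,"y": 0,"z": 0,"turn": 0},
    {"claw": 58,"x": 0,"y": 0,"z": 3,"turn": 0},
    {"claw": 66,"x": 0,"y": 0,"z": 3.6,"turn": 0},
    {"claw": 74,"x": 0,"y": 0,"z": 3.6,"turn": 0},
    {"claw": 76,"x": 0,"y": 0,"z": 1,"turn": 0},
    {"claw": 76,"x": 0,"y": 0,"z": 0,"turn": 0},
    {"claw": 76,"x": 0,"y": 0,"z": 0,"turn": 0},
  ],
)

```text
time: 7.33
position: [0.5464, 0.1197, 0.0138]
eef_rot: [1.284, 1.154, -1.238]
wrist_force: [0.4, -0.6, 0.6]
gripper_width: 0.758
```

```bash
python3 m.py 8 2>/dev/null; python3 w.py w8
```

```text
t 7.3333 tcp clamp mm -82.9 -82.4 z 0.0138 ang -94.29 w mm 69.0 F [ 0.4 -0.6  0.6]
side red up [-58.8 132.2] dn [-47.2 144. ] jointdip mm 3.92 at 43.50000000000012
scene red up [-54.3 135.7] dn [-47.3 144.3] jointdip mm 3.51 at 44.50000000000012
grip back y 151.5 bar tail 232.9 drawn 81.5 bar ang 84.83
```

Emit:
jog_arm(
  moves=[
    {"claw": 67,"x": 0,"y": 0,"z": -2,"turn": 0},
    {"claw": 58,"x": 0,"y": 0,"z": -3.6,"turn": 0},
    {"claw": 50,"x": 0,"y": 0,"z": -3.6,"turn": 0},
    {"claw": 42,"x": 0,"y": 0,"z": -3.6,"turn": 0},
    {"claw": 39,"x": 0,"y": 0,"z": -1,"turn": 0},
    {"claw": 39,"x": 0,"y": 0,"z": 0,"turn": 0},
    {"claw": 39,"x": 0,"y": 0,"z": 0,"turn": 0},
  ],
)

```text
time: 8.07
position: [0.547, 0.1351, 0.0137]
eef_rot: [1.283, 1.154, -1.239]
wrist_force: [0.1, -5.8, 1.7]
gripper_width: 0.421
```

```bash
python3 m.py 9 2>/dev/null; python3 w.py w9; python3 strip.py 7 9
```

```text
t 8.0667 tcp clamp mm -98.2 -83.0 z 0.0137 ang -94.31 w mm 38.3 F [ 0.1 -5.8  1.7]
side red up [-58.8 127.7] dn [-47.1 139.3] jointdip mm 2.24 at 41.50000000000012
scene red up [-54.2 131.5] dn [-47.3 139.5] jointdip mm 2.03 at 42.50000000000012
grip back y 153.5 bar tail 238.4 drawn 84.9 bar ang 84.29
```

View pics/s9.png

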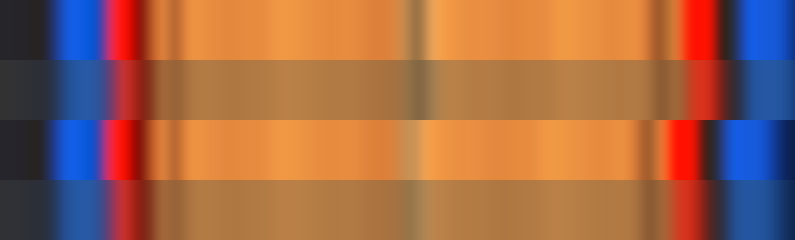

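Emit:
jog_arm(
  moves=[
    {"claw": 49,"x": 0,"y": 0,"z": 2,"turn": 0},
    {"claw": 57,"x": 0,"y": 0,"z": 3.6,"turn": 0},
    {"claw": 65,"x": 0,"y": 0,"z": 3.6,"turn": 0},
    {"claw": 74,"x": 0,"y": 0,"z": 3.6,"turn": 0},
    {"claw": 78,"x": 0,"y": 0,"z": 1,"turn": 0},
    {"claw": 78,"x": 0,"y": 0,"z": 0,"turn": 0},
    {"claw": 78,"x": 0,"y": 0,"z": 0,"turn": 0},
  ],
)

```text
time: 8.8
position: [0.5461, 0.1201, 0.0136]
eef_rot: [1.283, 1.155, -1.237]
wrist_force: [-0.8, 0.1, -0.4]
gripper_width: 0.781
```

```bash
python3 m.py 10 2>/dev/null; python3 w.py w10
```

```text
t 8.8 tcp clamp mm -83.2 -82.8 z 0.0136 ang -94.26 w mm 71.0 F [-0.8  0.1 -0.4]
side red up [-58. 128.] dn [-47.1 139.9] jointdip mm 2.23 at 41.50000000000012
scene red up [-53.7 131.7] dn [-47.2 140.1] jointdip mm 1.95 at 42.50000000000012
grip back y 151.7 bar tail 237.4 drawn 85.7 bar ang 84.46
```

Emit:
jog_arm(
  moves=[
    {"claw": 67,"x": 0,"y": 0,"z": -1.5,"turn": 0},
    {"claw": 59,"x": 0,"y": 0,"z": -3.6,"turn": 0},
    {"claw": 52,"x": 0,"y": 0,"z": -3.2,"turn": 0},
    {"claw": 46,"x": 0,"y": 0,"z": -2.7,"turn": 0},
    {"claw": 46,"x": 0,"y": 0,"z": 0,"turn": 0},
  ],
)

```text
time: 9.37
position: [0.5464, 0.1324, 0.0135]
eef_rot: [1.283, 1.155, -1.239]
wrist_force: [-0.5, 1.3, 1.5]
gripper_width: 0.468
```

```bash
python3 m.py 11 2>/dev/null; python3 w.py w11
```

```text
t 9.3667 tcp clamp mm -95.6 -83.4 z 0.0135 ang -94.27 w mm 42.5 F [-0.5  1.3  1.5]
side red up [-57.6 125.4] dn [-47.  137.1] jointdip mm 1.41 at 40.00000000000012
scene red up [-52.6 129.2] dn [-47.1 137.4] jointdip mm 1.17 at 40.50000000000012
grip back y 152.3 bar tail 240.5 drawn 88.2 bar ang 84.14
```

Emit:
jog_arm(
  moves=[
    {"claw": 43,"x": 0,"y": 0,"z": -1.4,"turn": 0},
    {"claw": 40,"x": 0,"y": 0,"z": -1.4,"turn": 0},
    {"claw": 39,"x": 0,"y": 0,"z": 0,"turn": 0},
    {"claw": 39,"x": 0,"y": 0,"z": 0,"turn": 0},
  ],
)

```text
time: 9.85
position: [0.5466, 0.1346, 0.0135]
eef_rot: [1.283, 1.155, -1.24]
wrist_force: [-0.7, 0.2, 0.1]
gripper_width: 0.42
```

```bash
python3 m.py 12 2>/dev/null; python3 w.py w12;python3 -c "
import cv2,numpy as np
a=cv2.imread('pics/side12.png')[200:310,270:410];b=cv2.imread('pics/w12.png')[:300]
cv2.imwrite('pics/c12.png',np.vstack([cv2.copyMakeBorder(cv2.resize(a,(382,300),interpolation=2),0,0,0,258,0),b]))"
```

```text
t 9.85 tcp clamp mm -97.8 -83.4 z 0.0135 ang -94.33 w mm 38.2 F [-0.7  0.2  0.1]
side red up [-57.8 123.7] dn [-47.  135.4] jointdip mm 1.05 at 40.00000000000012
scene red up [-53.3 127.4] dn [-47.2 135.6] jointdip mm 0.76 at 40.00000000000012
grip back y 153.1 bar tail 242.6 drawn 89.5 bar ang 83.95
```

View pics/c12.png

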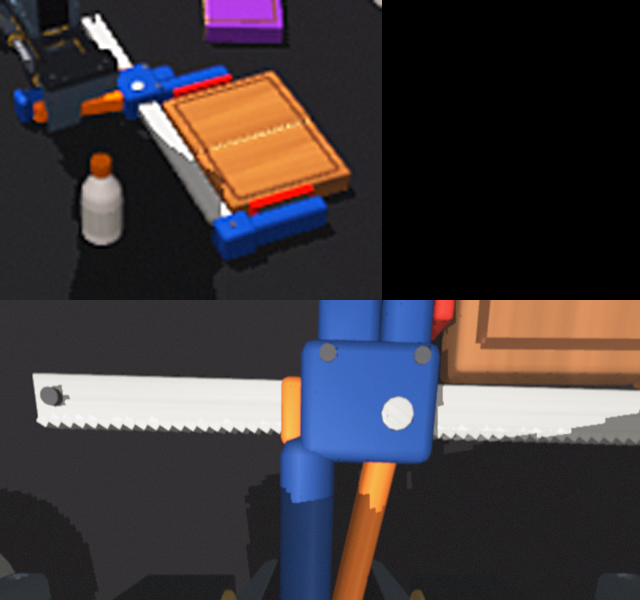

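Emit:
jog_arm(
  moves=[
    {"claw": 49,"x": 0,"y": 0,"z": 2,"turn": 0},
    {"claw": 57,"x": 0,"y": 0,"z": 3.6,"turn": 0},
    {"claw": 65,"x": 0,"y": 0,"z": 3.6,"turn": 0},
    {"claw": 74,"x": 0,"y": 0,"z": 3.6,"turn": 0},
    {"claw": 78,"x": 0,"y": 0,"z": 1,"turn": 0},
    {"claw": 78,"x": 0,"y": 0,"z": 0,"turn": 0},
    {"claw": 78,"x": 0,"y": 0,"z": 0,"turn": 0},
  ],
)

```text
time: 10.58
position: [0.5457, 0.1192, 0.0135]
eef_rot: [1.282, 1.155, -1.238]
wrist_force: [-0.6, 0.3, 0.3]
gripper_width: 0.777
```

```bash
python3 m.py 13 2>/dev/null; python3 w.py w13
```

```text
t 10.5833 tcp clamp mm -82.3 -83.1 z 0.0135 ang -94.21 w mm 70.7 F [-0.6  0.3  0.3]
side red up [-56.8 124.3] dn [-46.8 136. ] jointdip mm 1.16 at 40.00000000000012
scene red up [-52.4 127.9] dn [-47.  136.3] jointdip mm 0.84 at 40.00000000000012
grip back y 151.0 bar tail 241.3 drawn 90.3 bar ang 84.34
```

Emit:
jog_arm(
  moves=[
    {"claw": 67,"x": 0,"y": 0,"z": -1.5,"turn": 0},
    {"claw": 60,"x": 0,"y": 0,"z": -3.2,"turn": 0},
    {"claw": 55,"x": 0,"y": 0,"z": -2.3,"turn": 0},
    {"claw": 52,"x": 0,"y": 0,"z": -1.4,"turn": 0},
    {"claw": 52,"x": 0,"y": 0,"z": 0,"turn": 0},
  ],
)

```text
time: 11.15
position: [0.5458, 0.1287, 0.0134]
eef_rot: [1.281, 1.156, -1.239]
wrist_force: [0.1, 0.1, 0.4]
gripper_width: 0.523
```

```bash
python3 m.py 14 2>/dev/null; python3 w.py w14
```

```text
t 11.15 tcp clamp mm -91.8 -83.8 z 0.0134 ang -94.21 w mm 47.6 F [0.1 0.1 0.4]
side red up [-56.9 123.4] dn [-46.8 135.1] jointdip mm 1.01 at 39.50000000000012
scene red up [-52.4 127.2] dn [-47.2 135.4] jointdip mm 0.85 at 40.00000000000012
grip back y 151.3 bar tail 242.5 drawn 91.2 bar ang 84.33
```

Emit:
jog_arm(
  moves=[
    {"claw": 48,"x": 0,"y": 0,"z": -1.8,"turn": 0},
    {"claw": 48,"x": 0,"y": 0,"z": 0,"turn": 0},
    {"claw": 48,"x": 0,"y": 0,"z": 0,"turn": 0},
  ],
)

```text
time: 11.55
position: [0.5459, 0.1304, 0.0134]
eef_rot: [1.281, 1.156, -1.239]
wrist_force: [-0.5, -1.4, 0.3]
gripper_width: 0.479
```

```bash
python3 m.py 15 2>/dev/null; python3 w.py w15
```

```text
t 11.55 tcp clamp mm -93.5 -83.7 z 0.0134 ang -94.23 w mm 43.6 F [-0.5 -1.4  0.3]
side red up [-56.6 122. ] dn [-47.3 133.8] jointdip mm 0.9 at 39.00000000000012
scene red up [-52.  125.9] dn [-47.7 134.1] jointdip mm 0.74 at 38.50000000000012
grip back y 151.3 bar tail 243.7 drawn 92.5 bar ang 84.26
```

Emit:
jog_arm(
  moves=[
    {"claw": 44,"x": 0,"y": 0,"z": -1.8,"turn": 0},
    {"claw": 44,"x": 0,"y": 0,"z": 0,"turn": 0},
    {"claw": 44,"x": 0,"y": 0,"z": 0,"turn": 0},
  ],
)

```text
time: 11.95
position: [0.5461, 0.1323, 0.0134]
eef_rot: [1.281, 1.156, -1.239]
wrist_force: [-0.1, -1.9, 0.4]
gripper_width: 0.441
```

```bash
python3 m.py 16 2>/dev/null; python3 w.py w16
```

```text
t 11.95 tcp clamp mm -95.4 -83.7 z 0.0134 ang -94.23 w mm 40.1 F [-0.1 -1.9  0.4]
side red up [-56.6 121.5] dn [-47.6 133.3] jointdip mm 1.26 at 38.000000000000114
scene red up [-52.  125.2] dn [-48.1 133.5] jointdip mm 0.79 at 38.50000000000012
grip back y 151.4 bar tail 245.1 drawn 93.7 bar ang 84.23
```

Emit:
jog_arm(
  moves=[
    {"claw": 41,"x": 0,"y": 0,"z": -1.4,"turn": 0},
    {"claw": 40,"x": 0,"y": 0,"z": 0,"turn": 0},
    {"claw": 40,"x": 0,"y": 0,"z": 0,"turn": 0},
  ],
)

```text
time: 12.35
position: [0.5462, 0.1335, 0.0134]
eef_rot: [1.282, 1.155, -1.24]
wrist_force: [-0.9, -0.5, 0.4]
gripper_width: 0.419
```

```bash
python3 m.py 17 2>/dev/null; python3 w.py w17
```

```text
t 12.35 tcp clamp mm -96.6 -83.7 z 0.0134 ang -94.3 w mm 38.1 F [-0.9 -0.5  0.4]
side red up [-57.1 121. ] dn [-47.9 132.7] jointdip mm 0.82 at 37.500000000000114
scene red up [-52.4 124.7] dn [-48.4 132.9] jointdip mm 0.81 at 38.000000000000114
grip back y 152.0 bar tail 246.0 drawn 94.1 bar ang 84.22
```

Emit:
jog_arm(
  moves=[
    {"claw": 49,"x": 0,"y": 0,"z": 2,"turn": 0},
    {"claw": 57,"x": 0,"y": 0,"z": 3.6,"turn": 0},
    {"claw": 65,"x": 0,"y": 0,"z": 3.6,"turn": 0},
    {"claw": 74,"x": 0,"y": 0,"z": 3.6,"turn": 0},
    {"claw": 78,"x": 0,"y": 0,"z": 1,"turn": 0},
    {"claw": 78,"x": 0,"y": 0,"z": 0,"turn": 0},
    {"claw": 78,"x": 0,"y": 0,"z": 0,"turn": 0},
  ],
)

```text
time: 13.08
position: [0.5452, 0.1185, 0.0134]
eef_rot: [1.281, 1.156, -1.237]
wrist_force: [-1.1, -0.3, -0.5]
gripper_width: 0.779
```

```bash
python3 m.py 18 2>/dev/null; python3 w.py w18
```

```text
t 13.0833 tcp clamp mm -81.6 -83.5 z 0.0134 ang -94.15 w mm 70.9 F [-1.1 -0.3 -0.5]
side red up [-56.5 121.6] dn [-47.4 133.3] jointdip mm 0.97 at 38.000000000000114
scene red up [-51.8 125.2] dn [-48.  133.5] jointdip mm 0.79 at 38.50000000000012
grip back y 150.1 bar tail 241.8 drawn 91.7 bar ang 84.51
```

Emit:
jog_arm(
  moves=[
    {"claw": 67,"x": 0,"y": 0,"z": -1.5,"turn": 0},
    {"claw": 60,"x": 0,"y": 0,"z": -3.2,"turn": 0},
    {"claw": 55,"x": 0,"y": 0,"z": -2.3,"turn": 0},
    {"claw": 52,"x": 0,"y": 0,"z": -1.4,"turn": 0},
    {"claw": 52,"x": 0,"y": 0,"z": 0,"turn": 0},
  ],
)

```text
time: 13.65
position: [0.5453, 0.1281, 0.0133]
eef_rot: [1.28, 1.157, -1.239]
wrist_force: [-1.1, -0.3, 1.0]
gripper_width: 0.525
```

```bash
python3 m.py 19 2>/dev/null; python3 w.py w19; python3 strip.py 14 17 19; cd pics; python3 -c "
import cv2,numpy as np
b=cv2.imread('w19.png')[:200];s=cv2.imread('s19.png')
cv2.imwrite('c19.png',np.vstack([s,cv2.copyMakeBorder(b,0,0,0,155,0)]))"
```

```text
t 13.65 tcp clamp mm -91.1 -84.2 z 0.0133 ang -94.18 w mm 47.8 F [-1.1 -0.3  1. ]
side red up [-56.7 121.3] dn [-47.6 133. ] jointdip mm 0.99 at 38.000000000000114
scene red up [-52.1 125. ] dn [-48.1 133.2] jointdip mm 0.78 at 38.000000000000114
grip back y 150.4 bar tail 246.1 drawn 95.7 bar ang 84.47
```

View pics/c19.png

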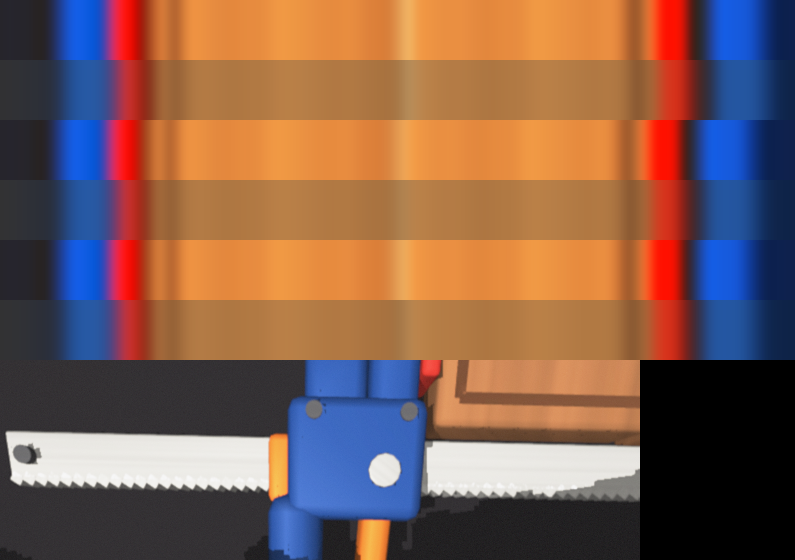

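```bash
cat > b.py <<'E'
import cv2,sys,numpy as np
x=np.arange(-.095,.17,.0005)*1e3
def cross(v,thr,lo,hi):
    for i in range(len(x)-2):
        if lo<=x[i]<=hi and v[i]<thr<=v[i+1]: return x[i]+.5*(thr-v[i])/(v[i+1]-v[i])
    return np.nan
for k in sys.argv[1:]:
    for n in("side","scene"):
        im=cv2.imread(f"pics/q_{n}{k}.png")[5].astype(float)
        n_=min(len(x),len(im));bb=im[:n_,0]-im[:n_,2]
        red=(im[:n_,2]-im[:n_,1])/(im[:n_].sum(1)+1)
        e=cross(bb,.5*bb[int((135+95)*2):].max(),125,168)
        nj=cross(-bb,-.5*bb[60:110].max(),-80,-45)
        print(k,n,"jaw",np.round(e,2),"near jaw",np.round(nj,2),"jaw-jaw",np.round(e-nj,2),"jaw-padface",np.round(e-cross(red,.5,100,140),2))
E
sed -i '$a import subprocess;subprocess.run(["python3","b.py",k])' m.py
python3 b.py 7 9 12 14 16 17 18 19
```

```text
7 side jaw 151.26 near jaw -61.69 jaw-jaw 212.95 jaw-padface 18.56
7 scene jaw 152.8 near jaw -60.21 jaw-jaw 213.01 jaw-padface 16.38
9 side jaw 145.79 near jaw -62.37 jaw-jaw 208.17 jaw-padface 18.08
9 scene jaw 147.32 near jaw -60.77 jaw-jaw 208.09 jaw-padface 15.78
12 side jaw 141.75 near jaw -61.53 jaw-jaw 203.28 jaw-padface 18.05
12 scene jaw 143.2 near jaw -59.91 jaw-jaw 203.11 jaw-padface 15.82
14 side jaw 141.46 near jaw -60.67 jaw-jaw 202.13 jaw-padface 18.03
14 scene jaw 142.98 near jaw -59.06 jaw-jaw 202.04 jaw-padface 15.79
16 side jaw 138.94 near jaw -60.26 jaw-jaw 199.2 jaw-padface 17.38
16 scene jaw 140.5 near jaw -58.67 jaw-jaw 199.17 jaw-padface 15.19
17 side jaw 137.94 near jaw -60.75 jaw-jaw 198.69 jaw-padface 16.95
17 scene jaw 139.67 near jaw -59.12 jaw-jaw 198.79 jaw-padface 14.85
18 side jaw 138.97 near jaw -60.12 jaw-jaw 199.09 jaw-padface 17.36
18 scene jaw 140.57 near jaw -58.59 jaw-jaw 199.16 jaw-padface 15.3
19 side jaw 137.56 near jaw -60.34 jaw-jaw 197.89 jaw-padface 16.22
19 scene jaw 139.27 near jaw -58.73 jaw-jaw 198.0 jaw-padface 14.19
```

Emit:
jog_arm(
  moves=[
    {"claw": 49.5,"x": 0,"y": 0,"z": -1.1,"turn": 0},
    {"claw": 49.5,"x": 0,"y": 0,"z": 0,"turn": 0},
    {"claw": 49.5,"x": 0,"y": 0,"z": 0,"turn": 0},
  ],
)

```text
time: 14.05
position: [0.5452, 0.1289, 0.0133]
eef_rot: [1.281, 1.157, -1.239]
wrist_force: [-1.2, 0.5, 0.9]
gripper_width: 0.497
```

```bash
python3 m.py 20 2>/dev/null
```

```text
20 side jaw 136.82 near jaw -60.4 jaw-jaw 197.22 jaw-padface 15.48
20 scene jaw 138.59 near jaw -58.81 jaw-jaw 197.4 jaw-padface 13.48
t 14.05 tcp clamp mm -92.0 -84.3 z 0.0133 ang -94.21 w mm 45.2 F [-1.2  0.5  0.9]
side red up [-56.7 121.3] dn [-47.6 132.8] jointdip mm 0.87 at 38.000000000000114
scene red up [-52.1 125.1] dn [-48.3 133. ] jointdip mm 0.71 at 38.000000000000114
```

Emit:
jog_arm(
  moves=[
    {"claw": 48.8,"x": 0,"y": 0,"z": -0.3,"turn": 0},
    {"claw": 48.8,"x": 0,"y": 0,"z": 0,"turn": 0},
    {"claw": 48.8,"x": 0,"y": 0,"z": 0,"turn": 0},
    {"claw": 48.8,"x": 0,"y": 0,"z": 0,"turn": 0},
    {"claw": 48.8,"x": 0,"y": 0,"z": 0,"turn": 0},
    {"claw": 48.8,"x": 0,"y": 0,"z": 0,"turn": 0},
  ],
)

```text
time: 14.65
position: [0.5452, 0.1292, 0.0133]
eef_rot: [1.281, 1.157, -1.239]
wrist_force: [-1.7, 1.3, 1.3]
gripper_width: 0.49
```

```bash
python3 m.py 21 2>/dev/null;python3 m.py 22 2>/dev/null; cd pics; python3 -c "
import cv2,numpy as np
cv2.imwrite('c21.png',np.hstack([cv2.resize(cv2.imread('side22.png')[200:310,270:410],(382,300),interpolation=2),cv2.resize(cv2.imread('scene22.png')[210:320,290:430],(382,300),interpolation=2)]))"
```

```text
21 side jaw 136.71 near jaw -60.35 jaw-jaw 197.07 jaw-padface 15.39
21 scene jaw 138.58 near jaw -58.84 jaw-jaw 197.42 jaw-padface 13.5
t 14.65 tcp clamp mm -92.2 -84.4 z 0.0133 ang -94.21 w mm 44.6 F [-1.7  1.3  1.3]
side red up [-56.7 121.3] dn [-47.6 132.8] jointdip mm 0.97 at 38.000000000000114
scene red up [-52.2 125.1] dn [-48.1 133. ] jointdip mm 0.79 at 38.000000000000114
22 side jaw 136.72 near jaw -60.35 jaw-jaw 197.08 jaw-padface 15.4
22 scene jaw 138.58 near jaw -58.83 jaw-jaw 197.4 jaw-padface 13.62
t 14.75 tcp clamp mm -92.2 -84.3 z 0.0133 ang -94.21 w mm 44.4 F [-1.4  0.8  1. ]
side red up [-56.7 121.3] dn [-47.6 132.8] jointdip mm 1.02 at 38.000000000000114
scene red up [-52.1 125. ] dn [-48.1 133. ] jointdip mm 0.84 at 38.000000000000114
```

View pics/c21.png

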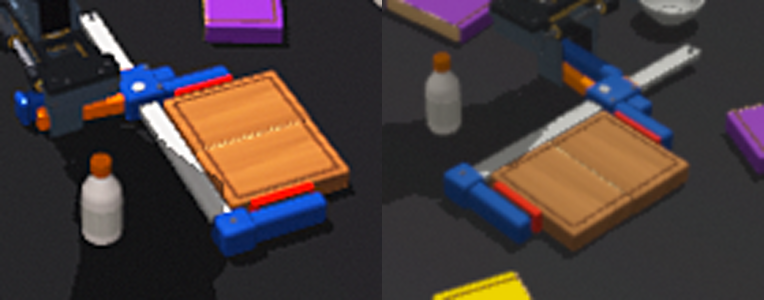

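Both pictures show the joint closed and the halves in line. The fingers are still on the trigger, the bar is still, and the pad is pressed in about 2.8 mm. I'm handing it in now.

```bash
python3 -c "
from cell import ticket
print(ticket.sign_off())"
```

```text
the job is handed in; nothing more can be done
None
```

I pumped the trigger with five full squeezes, then made a sixth, partial one. That one is still held, and I handed the job in at about 14.8 s; no verdict was given.

**Last checks:**
- **Pad:** pressed in about 2.8 mm, or roughly 19–20 N. I worked this out from how far the far jaw moved relative to the pad in the side and scene cameras. The two agree to about 0.2 mm; the pad force itself is not measured.
- **Joint:** it looks closed and in line in both pictures. I did not measure the gap or the angle between the halves separately.
- **Bar:** still, with under 0.05 mm of jaw movement between two looks 0.1 s apart.
- **Trigger:** squeezed to 44.4 mm and held there. The gripper does not report its force, so the 4 N minimum was not checked directly.
- **Bystanders:** the glue bottle, and the bowl where it shows, looked undisturbed in the last pictures. I did not measure any of them.

**Disagreements:** the clamp turned about 1° and slid a few millimetres during pumping. My first measure of the pad, the thickness of its red face, showed no change under load, so I switched to the jaw-to-pad distance.

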